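# Plug the pressure sensor into the quick coupler

### The job

Fit the red pressure sensor with the blue band into the quick coupler on the valve block: pull the coupler's brass sleeve right back until it stays back, then press the sensor's nose home, gently, until the sleeve snaps fully forward and locks it. Let go, and leave the other plugs, the wrench and the brass cap where they are.

Things in the scene. Friction and masses are not known exactly. Their poses are not given: they have to be found in the camera images.
- sensor: Red round pressure sensor with a blue band, 97 mm tall, 0.15 to 0.25 kg, standing nose down in one of the rack's holes. Origin: centre of the nose tip; z up along its axis. Steel nose 18 mm diameter from 0 to 37 mm (2 mm chamfer at the tip; 12 mm diameter locking groove from 16 to 24.5 mm). Yaw does not matter. More than 30 N between it and the coupler or block damages it.
- sensor_grip (a point): Point on the sensor's axis 64 mm above the nose tip, in the middle of its red body to grip: 28 mm diameter, from 43 to 85 mm above the nose tip. Below the body a steel flange 30 mm diameter (37 to 43 mm), above it a black connector 18 mm diameter (85 to 97 mm).
- valve_block: Fixed aluminium block 110 x 110 x 40 mm, quick coupler upright in the middle of its top. Origin: centre of its underside, on the coupler's axis; z up. A brass gauge (top 64 mm above the table) reaches 101 mm to +x, a needle valve with black bar handle (30 mm high) 95 mm to -x, small fittings 79 mm to +-y, 30 mm high: the fingers have most room on the +-y sides.
- coupler_axis (a point): Point on the coupler's vertical axis at the block's top, 40 mm above the table. The coupler is screwed in to an unmeasured depth: its mouth (rim) is 96 to 114 mm above the table, to be found by feel or sight. Steel core 30 mm diameter; bore 19.5 mm diameter with a 3 mm deep lead-in cone, 25 mm wide at the rim. With the sleeve forward, jaws close the bore 11.5 mm below the mouth.
- coupler_root (a point): Point on the coupler's axis at table height. How it locks: with the sleeve latched back the nose enters freely and meets a trigger pin 29.5 mm below the mouth; pressed about 3.5 mm farther (about 9 N at first, then less) it trips the sleeve, which snaps forward, and the jaws close in the groove. Hard seat 34 mm below the mouth (flange then 3 mm above it); locked, 2.5 mm upward play.
- sleeve (a joint): Slide of the coupler's knurled brass sleeve, m: 0 fully forward (up, at the mouth), 0.012 fully back (down, hard stop). Sleeve 40 mm outer diameter, 31 mm tall, upper edge 1 mm below the mouth when forward; grip it or press it down. An over-centre spring pushes it forward with about 10 N, less from 0.006 on, until 0.0085; farther back it stays back by itself, held with about 9 N.
- rack: Fixed black rack 75 x 210 x 42 mm with three vertical square through holes, 20 mm wide, at its centre and 60 mm to either side along its y axis; the three plug devices stand in them, in any order, their flanges resting on its top and nose tips 5 mm above the table. Origin: centre of its underside.
- plug_grey: Bystander: short plain-aluminium blanking plug, 81 mm tall, 26 mm across, same steel nose as the sensor, standing in the rack. Origin: centre of its nose tip; z up.
- plug_yellow: Bystander: yellow plug 87 mm tall, 24 mm across, with a wider black top (29 mm), same steel nose, standing in the rack. Origin: centre of its nose tip; z up.
- wrench: Bystander: flat steel ring wrench 152 mm long, 10 mm thick; origin at its middle, underside.
- brass_cap: Bystander: brass cap 28 mm across, 24 mm tall; origin centre of its underside.
Mind the look-alikes: they are no part of the job. Of the things that look like the sensor, the smallest one is meant.

How it is judged:
By the outcome, as a careful person would: the job done as asked, in the order asked, and still so for the second after the job is handed in, with the robot touching nothing.
It also fails if it takes over 64 s, if anything falls off the work surface, if the arm or the gripper's body presses on something with over 40 N, if the wrist force passes 120 N, or if a joint passes its speed limit or range.

### The arm

A 7-joint arm with a two-finger parallel gripper is mounted at the origin on the work surface. World frame = base frame: x ahead of the robot, y to its left, z up, the work surface at z = 0. Lengths are in m, angles in rad, forces in N, time in s.
With the tool pointing down it reaches from about 0.4 to 0.75 m from the base axis. Payload 19.5 kg.
Tool frame: the origin (TCP) lies on the mounting face of the last link; the fingertips stand 173 mm ahead of it and the grasp point (between the pads) lies 155 mm ahead of it; z points along the fingers, y is the line along which they close (so a half turn about z gives the same grasp; the last joint's range is limited). The gripper opens to 85 mm and grips with 20 to 120 N. Pads are 22 mm wide; open, the fingers measure 114 mm over their backs; the gripper's body (76 mm by 85 mm) begins 54 mm behind the grasp point. The pads swing forward as they close: fully open they stand 13 mm farther back than shut.
Start: joints at [1.124, 0.707, -0.028, 1.485, 0.022, 0.951, -0.075], TCP at [0.226, -0.529, 0.405] pointing down, gripper open.
Joint ranges: [-2.71, 2.71], [-0.32, 2.16], [-1.57, 1.52], [0, 2.45], [-1.46, 4.6], [0, 2.02], [-2.83, 2.83]. Speed limits (rad/s): [1.89, 1.89, 2.57, 2.57, 3.01, 3.01, 3.01].

### API

Orientations are given as a unit quaternion [w, x, y, z].
In Python, from bench import monitor, eyes, bot, nets gives the robot as it stands.
- The arm moves only by the shell command python3 -m inch 'ROWS' [OPENING] [FORCE]. ROWS is JSON, a list of rows, each an object of numbers: "dx", "dy", "dz": the shift along the world's x, y, z in m; "ax", "ay", "az": the turn, a rotation vector about the world's x, y, z in rad. In form: [{"dx": .., "dy": .., "dz": .., "ax": .., "ay": .., "az": ..}, ...]. A call has exactly 5 rows; each row shifts and turns the commanded pose from where the row before left it; what a row does not reach is not made up. A row lasts 1/10 s, in which the tool goes at most 50 mm and 8.59 degrees, less where a joint would pass 70% of its speed; a pose out of reach is approached as far as the arm can. A call is refused whole if a number of a shift passes 0.05 or a number of a turn 0.15, either way. A call with a gripper value outside its range is refused whole. OPENING is the closure, from 0 (fully open) to 1 (shut), set as the call begins (- or left out, the last holds). The fingers move at their own pace and stop on an object; FORCE is the grip in N (left out, the last holds). Time passes only in rows, so rows that do not move let the fingers close, or fill a call up. It gives the time, the measured TCP pose, the force, the opening and the grip force at its end, in the units of the state.
- monitor.read_state(): the state, without advancing time (a new reading comes with each control period).
- eyes.camera(name): name is "scene" or "side" or "wrist"; returns a dict with "img" (400x640x3 uint8, red, green, blue), "range_z" (400x640 float32, m along the optical axis (not along the pixel's ray), 0 where there is no reading), "K" (3x3 intrinsics, pixels), "origin" and "attitude" of the camera in the world; the wrist camera has in their place "mount" (4x4, takes a point from camera to tool coordinates, whose origin is the TCP and whose axes are the flange's). Camera axes: x right, y up, looking along -z (the intrinsics and any distortion apply to the point x, -y, -z); pixel columns grow to the right and rows downward; lengths in m; the calibration is good to about 2 mm. The wrist camera is an equidistant fisheye: a pixel r from the principal point sees the ray r / f radians off the axis. A picture is of the moment at which its call begins: read the wrist's pose just before it.
- bot.job_done(): hands the job in; it is judged then, once.
Trained networks look in a picture, given as the dict that the camera call returned (one of the last four; its "shot" number tells which), for a name from the list of things; names that differ only in an ending like _2 or _b are one class to them, and where a whole thing is asked for, a point or a joint stands for the part that bears it (a point fixed in the world has none). Each returns a list of dicts, best first, with "conf" (0 to 1); they miss things now and then, are a little off and sometimes report something else, mostly with a low value. They report only what shows in the picture. A call takes as long as a camera call. They do not tell look-alikes from the thing itself.
- nets.search_frame(picture, label): "box" ([left, top, width, height] in pixels, round what is visible of it).
- nets.trace(picture, label): "region" (400x640 bool, what is visible of it) and "box" ([left, top, width, height] in pixels, round what is visible of it).
- nets.spot_point(picture, label): "centre" ([column, row] in pixels: a listed point, or the origin of a listed thing).
The state is a dict: "time_s": time; "joints": joint angles; "dq": joint speeds; "tau": joint torques, N m; "ee_pos": TCP position; "ee_rot": TCP orientation; "force": force on the tool from outside, world axes, zero at the start; "ft_torque": the same for the moment, N m; "width": opening from 0.0 (shut) to 1.0 (fully open); "grip_force": force on a finger pad.
Only numpy, scipy, OpenCV 4.12 (cv2) and the standard library are available. Lean on these libraries where they do the work, as an engineer would, in place of code of your own. Each camera call takes 0.05 s, during which the arm holds its last target. There are 200 camera calls.

## Working session

There is one attempt and no reset: what is moved stays moved. The work goes in short steps, Python scripts to look and compute and a shell command to move; the robot and the scene stay as the last step left them, time stands still between calls to the robot, and variables do not carry over. Pictures are saved under pics/ and viewed, at most 10 in all, crops included, and the job is handed in when it is done.

```bash
ls; mkdir -p pics; cat > h.py <<'E'
import numpy as np, cv2
from scipy.spatial.transform import Rotation as R
from bench import monitor, eyes, bot, nets
def rot(q): return R.from_quat([q[1],q[2],q[3],q[0]]).as_matrix()
def att(a):
    a=np.array(a,float); return rot(a) if a.size==4 else a.reshape(3,3)
def shot(n):
    s=monitor.read_state(); c=eyes.camera(n); c['st']=s; return c
def w3(c,u,v,z):
    K=c['K']; return np.array(c['origin'])+att(c['attitude'])@np.array([(u-K[0][2])/K[0][0]*z,-(v-K[1][2])/K[1][1]*z,-z])
def cloud(c):
    v,u=np.mgrid[0:400,0:640]; z=c['range_z']; K=c['K']
    p=np.stack([(u-K[0][2])/K[0][0]*z,-(v-K[1][2])/K[1][1]*z,-z],-1)
    return p@att(c['attitude']).T+np.array(c['origin'])
def save(c,n): cv2.imwrite('pics/'+n,c['img'][:,:,::-1])
E
python3 - <<'E'
from h import *
for n in('scene','side'):
    c=shot(n); save(c,n+'0.png'); print(n,[ (k,c[k]) for k in c if k not in('img','range_z','st')])
    P=cloud(c)
    for l in('sensor','valve_block','sleeve','rack','plug_grey','plug_yellow','wrench','brass_cap'):
        for d in nets.trace(c,l)[:3]:
            m=d['region']&(c['range_z']>0); q=P[m]
            print(l,round(d['conf'],2),np.round(d['box']), np.round(np.median(q,0),3) if len(q) else '', np.round(np.percentile(q,[2,98],axis=0),3).tolist() if len(q) else '')
print(monitor.read_state())
E
```

```text
pics
scene [('K', array([[476.6507992 ,   0.        , 314.67325398],
       [  0.        , 476.6507992 , 193.96313093],
       [  0.        ,   0.        ,   1.        ]])), ('origin', array([ 0.84069107, -0.31268657,  0.95742584])), ('attitude', array([0.90495322, 0.24218673, 0.09028971, 0.33801334])), ('shot', 1)]
sensor 0.84 [206. 286.  19.  22.] [ 0.517 -0.223  0.088] [[0.502, -0.234, 0.046], [0.524, -0.209, 0.104]]
sensor 0.73 [154. 253.  30.  36.] [ 0.418 -0.252  0.102] [[0.399, -0.269, 0.008], [0.427, -0.235, 0.128]]
sensor 0.65 [240. 323.  25.  27.] [ 0.624 -0.231  0.11 ] [[0.599, -0.246, 0.002], [0.634, -0.213, 0.128]]
valve_block 0.84 [330. 137.  69.  69.] [0.545 0.202 0.039] [[0.444, 0.152, 0.006], [0.628, 0.273, 0.102]]
sleeve 0.58 [358. 142.  17.  21.] [0.538 0.206 0.094] [[0.513, 0.198, 0.059], [0.549, 0.235, 0.104]]
sleeve 0.25 [180. 312.  22.  16.] [ 0.51  -0.28   0.076] [[0.494, -0.293, 0.041], [0.517, -0.266, 0.088]]
rack 0.95 [165. 258. 107.  94.] [ 0.523 -0.233  0.041] [[0.466, -0.322, 0.002], [0.555, -0.12, 0.045]]
plug_grey 0.55 [182. 308.  18.  20.] [ 0.51  -0.
[... 1744 characters left out ...]
]]
{'time_s': 0.9, 'joints': array([ 1.12431601,  0.70649099, -0.02759958,  1.48459964,  0.02200572,
        0.95087999, -0.0754402 ]), 'dq': array([-0.00060359, -0.00193897,  0.00133421, -0.00015431, -0.00017762,
       -0.00043169, -0.00160652]), 'tau': array([-2.01393494e-03, -8.82964897e+01,  1.23315878e+00, -2.36374927e+01,
        1.69870304e-02,  1.96492372e-03,  3.77379536e-05]), 'ee_pos': array([ 0.22644387, -0.5285276 ,  0.40467326]), 'ee_rot': array([-3.70061871e-05,  9.79584622e-01,  2.01032251e-01, -7.50422167e-06]), 'force': array([ 0.24161968, -0.04298377, -0.83297117]), 'ft_torque': array([-0.04579405, -0.01064661, -0.04931495]), 'grip_force': 0.0, 'width': 1.000435207090472}
```

```bash
python3 - <<'E'
import cv2,numpy as np
a=cv2.imread('pics/scene0.png'); b=cv2.imread('pics/side0.png')
x=cv2.resize(a[230:370,130:290],(400,350),interpolation=2); y=cv2.resize(a[110:230,310:450],(400,350),interpolation=2)
z=cv2.resize(b[70:190,330:470],(400,350)); w=cv2.resize(b[180:340,190:350],(400,350))
o=np.vstack([np.hstack([x,y]),np.hstack([z,w])]); cv2.imwrite('pics/crop0.png',cv2.resize(o,(680,595)))
E
```

```text
(no output)
```

View pics/crop0.png

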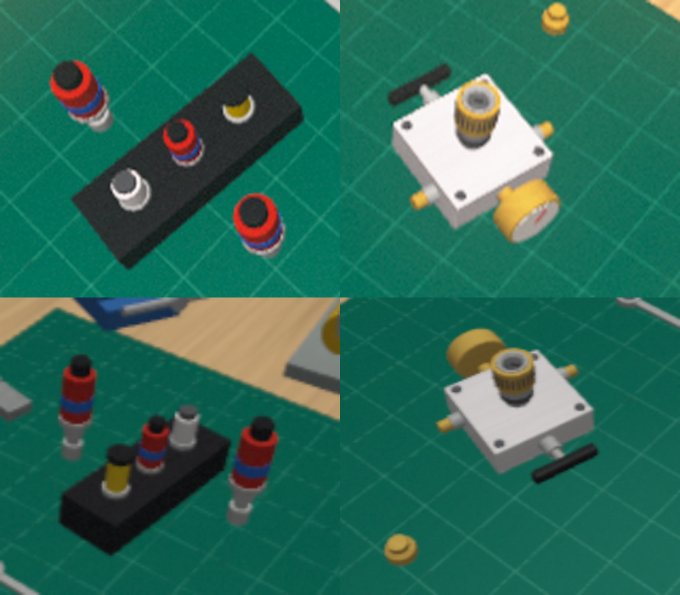

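View pics/scene0.png

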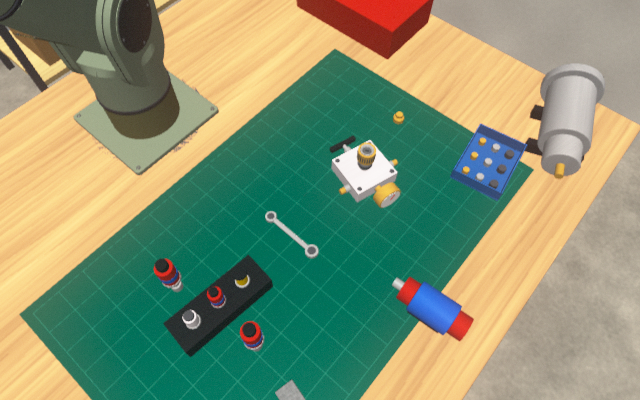

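```bash
python3 - <<'E'
from h import *
def yaw(q): 
    r=cv2.minAreaRect((q[:,:2]*1000).astype(np.float32)); return r
for n in('scene','side'):
    c=shot(n);P=cloud(c);ok=c['range_z']>0
    def sel(x0,x1,y0,y1,z0,z1):
        return P[ok&(P[...,0]>x0)&(P[...,0]<x1)&(P[...,1]>y0)&(P[...,1]<y1)&(P[...,2]>z0)&(P[...,2]<z1)]
    q=sel(.43,.65,.12,.32,.037,.043);print(n,'blocktop',yaw(q),np.median(q[:,2]))
    q=sel(.49,.58,.17,.27,.085,.12);h=np.round(np.sort(q[:,2])[-20:],4);print('coupler z',h[::5],len(q)); t=q[q[:,2]>h[-5]-.006]; print(yaw(t))
    q=sel(.43,.6,-.36,-.1,.037,.045);print('rack',yaw(q))
    for nm,y0,y1 in(('grey',-.31,-.255),('sens',-.25,-.195),('yel',-.19,-.14)):
        q=sel(.48,.56,y0,y1,.055,.12); zt=np.percentile(q[:,2],97); t=q[q[:,2]>zt-.005]; print(nm,zt,np.round(t.mean(0),4),len(t))
E
```

```text
scene blocktop ((551.1923828125, 212.4252166748047), (110.76366424560547, 157.74020385742188), 73.4854507446289) 0.03959819365850503
coupler z [0.1041 0.1044 0.1049 0.1058] 284
((529.9237060546875, 219.1000518798828), (38.47327423095703, 38.9368896484375), 66.59048461914062)
rack ((509.522705078125, -220.15777587890625), (210.23580932617188, 77.16423797607422), 83.86279296875)
grey 0.08762637693482278 [ 0.5033 -0.28    0.0855] 92
sens 0.1028011586133742 [ 0.5097 -0.2204  0.101 ] 76
yel 0.09357060683970672 [ 0.5164 -0.1612  0.0913] 166
side blocktop ((552.0138549804688, 215.1876220703125), (110.5155029296875, 154.38064575195312), 73.13638305664062) 0.04077411016238042
coupler z [0.1048 0.105  0.1052 0.1058] 352
((532.3130493164062, 220.64976501464844), (38.112144470214844, 41.39622497558594), 42.34503936767578)
rack ((512.0831298828125, -217.99716186523438), (213.79856872558594, 77.23098754882812), 83.59504699707031)
grey 0.08725269261677122 [ 0.5062 -0.2771  0.0857] 32
sens 0.10338193648956633 [ 0.5116 -0.2168  0.1016] 32
yel 0.09382640212423096 [ 0.5181 -0.1578  0.0922] 73
```

```bash
A='{"dx":0.025,"dy":0.0374,"az":0.1223}'; 
python3 -m inch '[{"dx":0.025,"dy":0.0374,"az":0.1223},{"dx":0.025,"dy":0.0374,"az":0.1223},{"dx":0.025,"dy":0.0374,"az":0.1223},{"dx":0.025,"dy":0.0374,"az":0.1223},{"dx":0.025,"dy":0.0374,"az":0.1223}]' 0 40
python3 -m inch '[{"dx":0.025,"dy":0.0374,"az":0.1223},{"dx":0.025,"dy":0.0374,"az":0.1223},{"dx":0.025,"dy":0.0374,"az":0.1223},{"dx":0.025,"dy":0.0374,"az":0.1223},{"dx":0.025,"dy":0.0374,"az":0.1223}]'
python3 -m inch '[{"dx":0.0055,"dy":0.0374,"az":0.1223},{"dx":0.0055,"dy":0.0374,"az":0.1223},{"dx":0.0055,"dy":0.0374,"az":0.1223},{"dx":0.0055,"dy":0.0374,"az":0.1223},{"dx":0.0055,"dy":0.0374,"az":0.1223}]'
python3 -m inch '[{"dx":0.0055,"dy":0.0374,"az":0.1223},{"dx":0.0055,"dy":0.0374,"az":0.1223},{"dx":0.0055,"dy":0.0374,"az":0.1223},{"dx":0.0055,"dy":0.0374,"az":0.1223},{"dx":0.0055,"dy":0.0374,"az":0.1223}]'
```

```text
invalid input
invalid input
invalid input
invalid input
```

```bash
python3 -m inch '[{"dx":0.025,"dy":0.0374,"dz":0,"ax":0,"ay":0,"az":0.1223},{"dx":0.025,"dy":0.0374,"dz":0,"ax":0,"ay":0,"az":0.1223},{"dx":0.025,"dy":0.0374,"dz":0,"ax":0,"ay":0,"az":0.1223},{"dx":0.025,"dy":0.0374,"dz":0,"ax":0,"ay":0,"az":0.1223},{"dx":0.025,"dy":0.0374,"dz":0,"ax":0,"ay":0,"az":0.1223}]' 0 40
```

```text
time_s: 1.5
ee_pos: [0.3522, -0.3399, 0.4049]
ee_rot: [0.0, 0.872, 0.489, 0.0]
force: [0.9, -0.4, 0.3]
width: 1.0
grip_force: 0.0
```

```bash
python3 -m inch '[{"dx":0.025,"dy":0.0374,"dz":0,"ax":0,"ay":0,"az":0.1223},{"dx":0.025,"dy":0.0374,"dz":0,"ax":0,"ay":0,"az":0.1223},{"dx":0.025,"dy":0.0374,"dz":0,"ax":0,"ay":0,"az":0.1223},{"dx":0.025,"dy":0.0374,"dz":0,"ax":0,"ay":0,"az":0.1223},{"dx":0.025,"dy":0.0374,"dz":0,"ax":0,"ay":0,"az":0.1223}]'
python3 -m inch '[{"dx":0.0055,"dy":0.0374,"dz":0,"ax":0,"ay":0,"az":0.1223},{"dx":0.0055,"dy":0.0374,"dz":0,"ax":0,"ay":0,"az":0.1223},{"dx":0.0055,"dy":0.0374,"dz":0,"ax":0,"ay":0,"az":0.1223},{"dx":0.0055,"dy":0.0374,"dz":0,"ax":0,"ay":0,"az":0.1223},{"dx":0.0055,"dy":0.0374,"dz":0,"ax":0,"ay":0,"az":0.1223}]'
python3 -m inch '[{"dx":0.0055,"dy":0.0374,"dz":0,"ax":0,"ay":0,"az":0.1223},{"dx":0.0055,"dy":0.0374,"dz":0,"ax":0,"ay":0,"az":0.1223},{"dx":0.0055,"dy":0.0374,"dz":0,"ax":0,"ay":0,"az":0.1223},{"dx":0.0055,"dy":0.0374,"dz":0,"ax":0,"ay":0,"az":0.1223},{"dx":0.0055,"dy":0.0374,"dz":0,"ax":0,"ay":0,"az":0.1223}]'
cat >> h.py <<'E'
def wcloud(c):
    # wrist: equidistant fisheye -> world points
    v,u=np.mgrid[0:400,0:640]; K=c['K']; x=(u-K[0][2])/K[0][0]; y=(v-K[1][2])/K[1][1]
    th=np.hypot(x,y); z=c['range_z']; s=np.where(th>1e-9,np.tan(th)/np.maximum(th,1e-9),1)
    p=np.stack([x*s*z,-y*s*z,-z],-1); M=np.array(c['mount']); p=p@M[:3,:3].T+M[:3,3]
    return p@rot(c['st']['ee_rot']).T+c['st']['ee_pos']
E
python3 - <<'E'
from h import *
c=shot('wrist'); save(c,'w1.png'); P=wcloud(c); z=P[...,2]
m=(c['range_z']>0)&(np.abs(P[...,0]-.531)<.04)&(np.abs(P[...,1]-.22)<.04)&(z>.085)&(z<.12)
q=P[m]; print(c['st']['ee_pos'],len(q))
if len(q):
    for lo in(.09,.098,.102):
        t=q[q[:,2]>lo]
        if len(t)>5: print(lo,cv2.minEnclosingCircle((t[:,:2]*1000).astype(np.float32)),t.mean(0))
    print(np.histogram(q[:,2],bins=12))
m=(c['range_z']>0)&(abs(z-.04)<.003)&(np.hypot(P[...,0]-.531,P[...,1]-.22)<.08)
print(cv2.minAreaRect((P[m][:,:2]*1000).astype(np.float32)))
E
```

```text
time_s: 2.0
ee_pos: [0.4772, -0.1529, 0.4048]
ee_rot: [0.0, 0.685, 0.729, -0.0]
force: [0.8, -0.3, -0.3]
width: 0.999
grip_force: 0.0
time_s: 2.5
ee_pos: [0.504, 0.034, 0.4048]
ee_rot: [0.0, 0.434, 0.901, -0.0]
force: [-0.0, 0.3, -0.0]
width: 1.0
grip_force: 0.0
time_s: 3.0
ee_pos: [0.5315, 0.2209, 0.4047]
ee_rot: [0.0, 0.143, 0.99, -0.0]
force: [-1.1, -1.0, 1.1]
width: 0.998
grip_force: 0.0
[0.53153186 0.22093182 0.40474046] 1416
0.09 ((529.0961303710938, 219.8084716796875), 20.538471221923828) [0.52854831 0.22003479 0.10068904]
0.098 ((529.4326782226562, 219.80772399902344), 20.256736755371094) [0.52910809 0.21996591 0.1021672 ]
0.102 ((529.3993530273438, 219.88177490234375), 20.23324966430664) [0.52897959 0.21987721 0.10283291]
(array([ 11,  18,  26,  84,  57,  24,  35,  24,  52, 293, 681, 111]), array([0.08516792, 0.08682935, 0.08849079, 0.09015222, 0.09181366,
       0.09347509, 0.09513653, 0.09679797, 0.0984594 , 0.10012084,
       0.10178227, 0.10344371, 0.10510514]))
((539.360595703125, 216.65353393554688), (111.17387390136719, 131.9330596923828), 71.96639251708984)
```

View pics/w1.png

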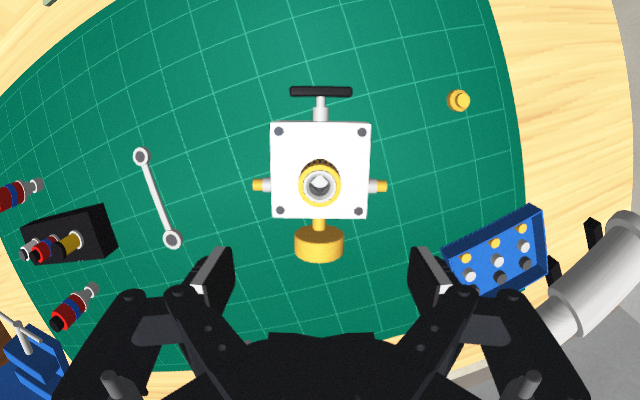

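```bash
python3 -m inch '[{"dx":-0.0015,"dy":-0.001,"dz":-0.0324,"ax":0,"ay":0,"az":0},{"dx":0,"dy":0,"dz":-0.0324,"ax":0,"ay":0,"az":0},{"dx":0,"dy":0,"dz":-0.0324,"ax":0,"ay":0,"az":0},{"dx":0,"dy":0,"dz":-0.0324,"ax":0,"ay":0,"az":0},{"dx":0,"dy":0,"dz":-0.0324,"ax":0,"ay":0,"az":0}]' 0 50
python3 -m inch '[{"dx":0,"dy":0,"dz":0,"ax":0,"ay":0,"az":0},{"dx":0,"dy":0,"dz":0,"ax":0,"ay":0,"az":0},{"dx":0,"dy":0,"dz":0,"ax":0,"ay":0,"az":0},{"dx":0,"dy":0,"dz":0,"ax":0,"ay":0,"az":0},{"dx":0,"dy":0,"dz":0,"ax":0,"ay":0,"az":0}]' 1 50
python3 -m inch '[{"dx":0,"dy":0,"dz":0,"ax":0,"ay":0,"az":0},{"dx":0,"dy":0,"dz":0,"ax":0,"ay":0,"az":0},{"dx":0,"dy":0,"dz":0,"ax":0,"ay":0,"az":0},{"dx":0,"dy":0,"dz":0,"ax":0,"ay":0,"az":0},{"dx":0,"dy":0,"dz":0,"ax":0,"ay":0,"az":0}]' 1 50
```

```text
time_s: 3.55
ee_pos: [0.5299, 0.2183, 0.2414]
ee_rot: [0.0, 0.145, 0.989, -0.0]
force: [0.8, 0.2, -0.7]
width: 1.002
grip_force: 0.0
time_s: 4.05
ee_pos: [0.5304, 0.2191, 0.2447]
ee_rot: [0.001, 0.145, 0.989, 0.001]
force: [0.7, 3.4, 9.4]
width: 0.458
grip_force: 52.0
time_s: 4.55
ee_pos: [0.5304, 0.2191, 0.2448]
ee_rot: [0.001, 0.145, 0.989, 0.001]
force: [1.2, 3.8, 9.5]
width: 0.456
grip_force: 52.0
```

```bash
python3 -m inch '[{"dx":0,"dy":0,"dz":-0.0025,"ax":0,"ay":0,"az":0},{"dx":0,"dy":0,"dz":-0.0025,"ax":0,"ay":0,"az":0},{"dx":0,"dy":0,"dz":-0.0025,"ax":0,"ay":0,"az":0},{"dx":0,"dy":0,"dz":-0.0025,"ax":0,"ay":0,"az":0},{"dx":0,"dy":0,"dz":0,"ax":0,"ay":0,"az":0}]'
python3 -m inch '[{"dx":0,"dy":0,"dz":-0.001,"ax":0,"ay":0,"az":0},{"dx":0,"dy":0,"dz":-0.001,"ax":0,"ay":0,"az":0},{"dx":0,"dy":0,"dz":0,"ax":0,"ay":0,"az":0},{"dx":0,"dy":0,"dz":0,"ax":0,"ay":0,"az":0},{"dx":0,"dy":0,"dz":0,"ax":0,"ay":0,"az":0}]'
```

```text
time_s: 5.05
ee_pos: [0.5305, 0.2191, 0.2337]
ee_rot: [0.001, 0.145, 0.989, 0.001]
force: [5.6, 6.5, -6.3]
width: 0.457
grip_force: 51.0
time_s: 5.55
ee_pos: [0.5305, 0.2191, 0.2328]
ee_rot: [0.001, 0.145, 0.989, 0.001]
force: [0.6, 3.0, 13.3]
width: 0.461
grip_force: 53.4
```

```bash
python3 -m inch '[{"dx":0,"dy":0,"dz":0,"ax":0,"ay":0,"az":0},{"dx":0,"dy":0,"dz":0,"ax":0,"ay":0,"az":0},{"dx":0,"dy":0,"dz":0,"ax":0,"ay":0,"az":0},{"dx":0,"dy":0,"dz":0,"ax":0,"ay":0,"az":0},{"dx":0,"dy":0,"dz":0,"ax":0,"ay":0,"az":0}]' 0 50
python3 -m inch '[{"dx":0,"dy":0,"dz":0,"ax":0,"ay":0,"az":0},{"dx":0,"dy":0,"dz":0.03,"ax":0,"ay":0,"az":0},{"dx":0,"dy":0,"dz":0.045,"ax":0,"ay":0,"az":0},{"dx":0,"dy":0,"dz":0.045,"ax":0,"ay":0,"az":0},{"dx":0,"dy":0,"dz":0.045,"ax":0,"ay":0,"az":0}]' 0 50
python3 - <<'E'
from h import *
st=monitor.read_state(); print(st['ee_pos'])
c=shot('wrist'); save(c,'w2.png'); P=wcloud(c); z=P[...,2]
m=(c['range_z']>0)&(np.abs(P[...,0]-.53)<.03)&(np.abs(P[...,1]-.22)<.03)&(z>.08)&(z<.12)
q=P[m]; r=np.hypot(q[:,0]-.53,q[:,1]-.22)
for a in range(8,24,2):
    k=(r>a/1000)&(r<(a+2)/1000); print(a,k.sum(),np.round(np.percentile(q[k][:,2],[10,50,90]),4) if k.any() else '')
t=q[q[:,2]>.1]; print(cv2.minEnclosingCircle((t[:,:2]*1000).astype(np.float32)),t.mean(0))
s=shot('side'); o=np.hstack([cv2.resize(c['img'][100:240,240:400],(400,350)),cv2.resize(s['img'][180:285,220:340],(400,350))]); cv2.imwrite('pics/c2.png',o[:,:,::-1])
E
```

```text
time_s: 6.05
ee_pos: [0.53, 0.2184, 0.2307]
ee_rot: [-0.0, 0.145, 0.989, -0.0]
force: [0.7, 0.0, -0.2]
width: 1.004
grip_force: 0.0
time_s: 6.55
ee_pos: [0.5297, 0.2184, 0.3975]
ee_rot: [-0.0, 0.145, 0.989, 0.0]
force: [0.4, -0.5, -0.7]
width: 1.0
grip_force: 0.0
[0.52965851 0.21837608 0.39751687]
8 156 [0.0833 0.0934 0.1007]
10 185 [0.0997 0.1014 0.1028]
12 202 [0.102 0.103 0.104]
14 228 [0.09   0.0993 0.1035]
16 175 [0.0894 0.0904 0.0921]
18 230 [0.0888 0.0901 0.091 ]
20 83 [0.0815 0.0858 0.09  ]
22 0 
((529.3508911132812, 220.02085876464844), 15.308568000793457) [0.52948626 0.21995545 0.10236394]
```

View pics/c2.png

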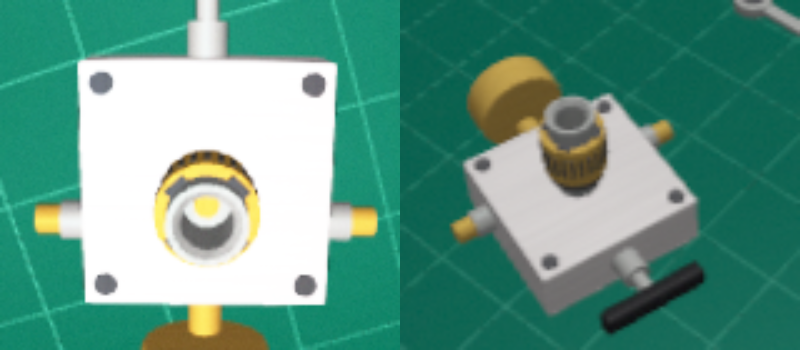

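```bash
python3 -m inch '[{"dx":-0.0019,"dy":-0.0437,"dz":0,"ax":0,"ay":0,"az":-0.1387},{"dx":-0.0019,"dy":-0.0437,"dz":0,"ax":0,"ay":0,"az":-0.1387},{"dx":-0.0019,"dy":-0.0437,"dz":0,"ax":0,"ay":0,"az":-0.1387},{"dx":-0.0019,"dy":-0.0437,"dz":0,"ax":0,"ay":0,"az":-0.1387},{"dx":-0.0019,"dy":-0.0437,"dz":0,"ax":0,"ay":0,"az":-0.1387}]'
python3 -m inch '[{"dx":-0.0019,"dy":-0.0437,"dz":0,"ax":0,"ay":0,"az":-0.1387},{"dx":-0.0019,"dy":-0.0437,"dz":0,"ax":0,"ay":0,"az":-0.1387},{"dx":-0.0019,"dy":-0.0437,"dz":0,"ax":0,"ay":0,"az":-0.1387},{"dx":-0.0019,"dy":-0.0437,"dz":0,"ax":0,"ay":0,"az":-0.1387},{"dx":-0.0019,"dy":-0.0437,"dz":0,"ax":0,"ay":0,"az":-0.1387}]'
python3 - <<'E'
from h import *
st=monitor.read_state(); print(st['ee_pos'],st['ee_rot'])
c=shot('wrist'); save(c,'w3.png'); P=wcloud(c); z=P[...,2]
for d in nets.trace(c,'sensor')[:4]:
    m=d['region']&(c['range_z']>0); q=P[m]; t=q[q[:,2]>np.percentile(q[:,2],95)-.004]
    print(round(d['conf'],2),d['box'],np.round(t.mean(0),4),cv2.minEnclosingCircle((t[:,:2]*1000).astype(np.float32)))
m=(c['range_z']>0)&(abs(P[...,0]-.51)<.02)&(abs(P[...,1]+.219)<.02)&(z>.098)&(z<.106)
print(cv2.minEnclosingCircle((P[m][:,:2]*1000).astype(np.float32)),P[m].mean(0),m.sum())
cv2.imwrite('pics/c3.png',cv2.resize(c['img'][80:260,200:440],(800,600))[:,:,::-1])
E
```

```text
time_s: 7.15
ee_pos: [0.5201, -0.0018, 0.3956]
ee_rot: [-0.0, 0.475, 0.88, -0.0]
force: [0.9, 0.1, 0.7]
width: 1.003
grip_force: 0.0
time_s: 7.65
ee_pos: [0.5105, -0.2203, 0.3956]
ee_rot: [-0.0, 0.746, 0.666, -0.0]
force: [0.7, 0.9, 0.7]
width: 1.001
grip_force: 0.0
[ 0.51052195 -0.22032015  0.39558069] [-6.65688597e-05  7.45787766e-01  6.66183607e-01 -6.75703098e-05]
0.91 [196.6, 193.9, 55.7, 59.6] [ 0.4087 -0.2485  0.1266] ((408.1725769042969, -250.17701721191406), 11.538368225097656)
0.77 [399.0, 156.5, 57.0, 52.3] [ 0.6146 -0.2279  0.1265] ((615.3330078125, -228.42347717285156), 12.081392288208008)
0.57 [308.0, 162.1, 30.2, 40.0] [ 0.5094 -0.2197  0.1016] ((509.2521667480469, -219.8247528076172), 9.283303260803223)
((509.2521667480469, -219.8247528076172), 9.283303260803223) [ 0.50940226 -0.21967808  0.10159923] 319
```

View pics/c3.png

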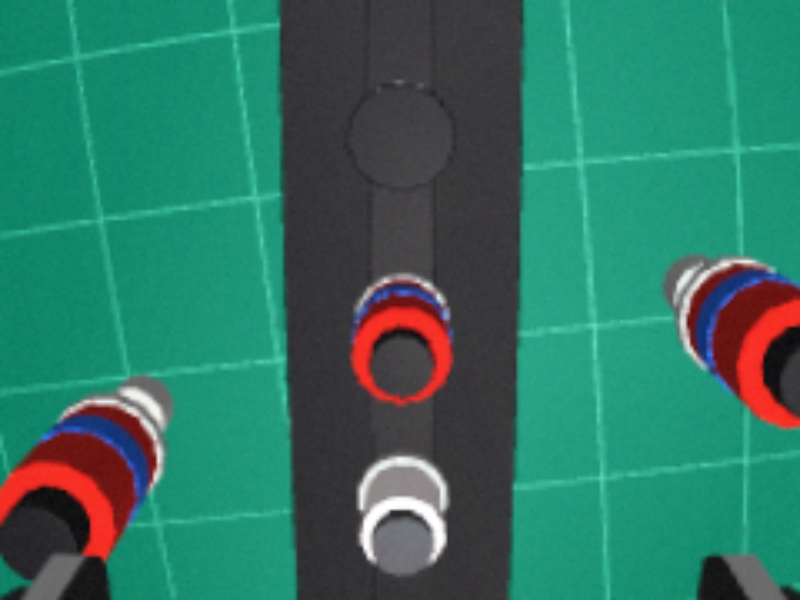

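```bash
python3 -m inch '[{"dx":-0.0012,"dy":0.0005,"dz":-0.0337,"ax":0,"ay":0,"az":0},{"dx":0,"dy":0,"dz":-0.0337,"ax":0,"ay":0,"az":0},{"dx":0,"dy":0,"dz":-0.0337,"ax":0,"ay":0,"az":0},{"dx":0,"dy":0,"dz":-0.0337,"ax":0,"ay":0,"az":0},{"dx":0,"dy":0,"dz":-0.0337,"ax":0,"ay":0,"az":0}]'
python3 -m inch '[{"dx":0,"dy":0,"dz":0,"ax":0,"ay":0,"az":0},{"dx":0,"dy":0,"dz":0,"ax":0,"ay":0,"az":0},{"dx":0,"dy":0,"dz":0,"ax":0,"ay":0,"az":0},{"dx":0,"dy":0,"dz":0,"ax":0,"ay":0,"az":0},{"dx":0,"dy":0,"dz":0,"ax":0,"ay":0,"az":0}]' 0.5 40
```

```text
time_s: 8.25
ee_pos: [0.5096, -0.2177, 0.2257]
ee_rot: [-0.0, 0.744, 0.669, 0.0]
force: [0.4, -0.2, 0.1]
width: 1.004
grip_force: 0.0
time_s: 8.75
ee_pos: [0.5099, -0.2181, 0.2282]
ee_rot: [0.001, 0.744, 0.668, 0.0]
force: [0.4, 0.5, 0.7]
width: 0.499
grip_force: 0.0
```

```bash
python3 -m inch '[{"dx":-0.0003,"dy":-0.0015,"dz":-0.001,"ax":0,"ay":0,"az":0},{"dx":0,"dy":0,"dz":0,"ax":0,"ay":0,"az":0},{"dx":0,"dy":0,"dz":0,"ax":0,"ay":0,"az":0},{"dx":0,"dy":0,"dz":0,"ax":0,"ay":0,"az":0},{"dx":0,"dy":0,"dz":0,"ax":0,"ay":0,"az":0}]' 1 40
python3 -m inch '[{"dx":0,"dy":0,"dz":0,"ax":0,"ay":0,"az":0},{"dx":0,"dy":0,"dz":0,"ax":0,"ay":0,"az":0},{"dx":0,"dy":0,"dz":0,"ax":0,"ay":0,"az":0},{"dx":0,"dy":0,"dz":0,"ax":0,"ay":0,"az":0},{"dx":0,"dy":0,"dz":0,"ax":0,"ay":0,"az":0}]' 1 40
```

```text
time_s: 9.25
ee_pos: [0.5096, -0.2197, 0.2267]
ee_rot: [0.0, 0.744, 0.668, 0.0]
force: [0.3, 1.1, 8.6]
width: 0.318
grip_force: 38.8
time_s: 9.75
ee_pos: [0.5096, -0.2197, 0.2267]
ee_rot: [0.0, 0.744, 0.668, 0.0]
force: [-1.3, 0.7, 8.4]
width: 0.312
grip_force: 38.8
```

```bash
python3 -m inch '[{"dx":0,"dy":0,"dz":0.015,"ax":0,"ay":0,"az":0},{"dx":0,"dy":0,"dz":0.03,"ax":0,"ay":0,"az":0},{"dx":0,"dy":0,"dz":0.035,"ax":0,"ay":0,"az":0},{"dx":0,"dy":0,"dz":0.04,"ax":0,"ay":0,"az":0},{"dx":0,"dy":0,"dz":0.03,"ax":0,"ay":0,"az":0}]'
python3 -m inch '[{"dx":0.002,"dy":0.03,"dz":0,"ax":0,"ay":0,"az":0},{"dx":0.002,"dy":0.045,"dz":0,"ax":0,"ay":0,"az":0},{"dx":0.002,"dy":0.045,"dz":0,"ax":0,"ay":0,"az":0},{"dx":0.002,"dy":0.045,"dz":0,"ax":0,"ay":0,"az":0},{"dx":0.002,"dy":0.045,"dz":0,"ax":0,"ay":0,"az":0}]'
python3 -m inch '[{"dx":0.002,"dy":0.045,"dz":0,"ax":0,"ay":0,"az":0},{"dx":0.002,"dy":0.045,"dz":0,"ax":0,"ay":0,"az":0},{"dx":0.002,"dy":0.045,"dz":0,"ax":0,"ay":0,"az":0},{"dx":0.002,"dy":0.045,"dz":0,"ax":0,"ay":0,"az":0},{"dx":0.002,"dy":0.0495,"dz":0,"ax":0,"ay":0,"az":0}]'
python3 -m inch '[{"dx":0,"dy":0,"dz":0,"ax":0,"ay":0,"az":0},{"dx":0,"dy":0,"dz":0,"ax":0,"ay":0,"az":0},{"dx":0,"dy":0,"dz":0,"ax":0,"ay":0,"az":0},{"dx":0,"dy":0,"dz":0,"ax":0,"ay":0,"az":0},{"dx":0,"dy":0,"dz":0,"ax":0,"ay":0,"az":0}]'
python3 - <<'E'
from h import *
for n in('side','scene'):
    c=shot(n); P=cloud(c); ok=c['range_z']>0; x,y,z=P[...,0],P[...,1],P[...,2]
    near=ok&(np.hypot(x-.53,y-.22)<.035)
    for nm,a,b in(('nose',.165,.185),('body',.22,.24),('core',.094,.1),('sleeve',.07,.088)):
        q=P[near&(z>a)&(z<b)]
        if len(q)>8:
            f=lambda p:np.hypot(q[:,0]-p[0],q[:,1]-p[1])-{'nose':.009,'body':.014,'core':.015,'sleeve':.02}[nm]
            from scipy.optimize import least_squares as L
            print(n,nm,len(q),np.round(L(f,[.53,.22],loss='soft_l1',f_scale=.001).x,4),'zmin',q[:,2].min())
    q=P[near&(z>.125)]; print('lowest',np.percentile(q[:,2],[0,1,3]))
    save(c,n+'4.png'); cv2.imwrite('pics/%s4c.png'%n,cv2.resize(c['img'][80:300,180:460],(700,550))[:,:,::-1])
E
```

```text
time_s: 10.25
ee_pos: [0.5092, -0.2196, 0.3784]
ee_rot: [0.0, 0.744, 0.668, 0.0]
force: [0.8, 0.1, -3.6]
width: 0.317
grip_force: 40.5
time_s: 10.75
ee_pos: [0.5192, -0.0079, 0.3762]
ee_rot: [-0.0, 0.744, 0.668, -0.0]
force: [1.1, 1.0, -2.1]
width: 0.318
grip_force: 40.6
time_s: 11.25
ee_pos: [0.5293, 0.2213, 0.3762]
ee_rot: [0.0, 0.744, 0.668, -0.0]
force: [0.9, -0.2, -2.5]
width: 0.316
grip_force: 40.6
time_s: 11.75
ee_pos: [0.5297, 0.2191, 0.3763]
ee_rot: [0.0, 0.744, 0.668, -0.0]
force: [-0.4, 0.7, -0.8]
width: 0.315
grip_force: 40.5
side nose 71 [0.5327 0.219 ] zmin 0.16507880483108062
side body 202 [0.5229 0.2206] zmin 0.2200431837701789
side core 55 [0.5305 0.222 ] zmin 0.09401823104308937
side sleeve 135 [0.5322 0.221 ] zmin 0.07013362192651984
lowest [0.15648882 0.16217912 0.17057192]
scene nose 49 [0.5282 0.2194] zmin 0.16509596020286432
scene body 192 [0.5304 0.2185] zmin 0.22024483006868567
scene core 44 [0.5294 0.2181] zmin 0.09425847518905961
scene sleeve 110 [0.5295 0.2191] zmin 0.07008133156923746
lowest [0.15495935 0.16057033 0.16836464]
```

View pics/side4c.png

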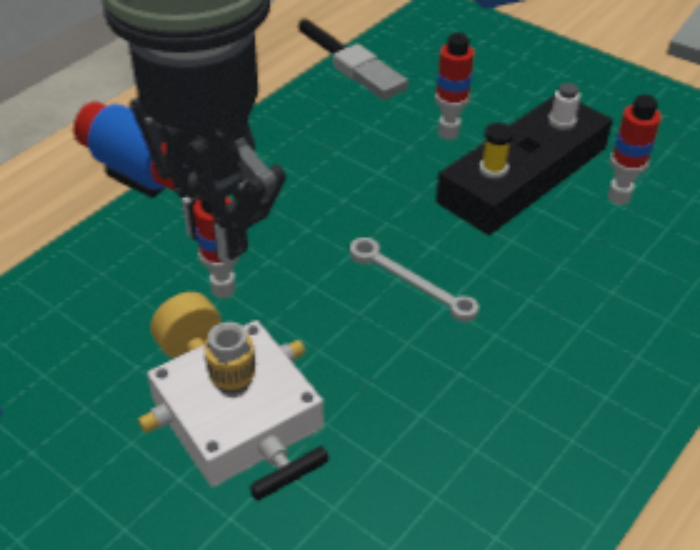

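```bash
python3 -m inch '[{"dx":0.0003,"dy":0.0007,"dz":-0.01,"ax":0,"ay":0,"az":0},{"dx":0,"dy":0,"dz":-0.012,"ax":0,"ay":0,"az":0},{"dx":0,"dy":0,"dz":-0.012,"ax":0,"ay":0,"az":0},{"dx":0,"dy":0,"dz":-0.008,"ax":0,"ay":0,"az":0},{"dx":0,"dy":0,"dz":0,"ax":0,"ay":0,"az":0}]'
python3 -m inch '[{"dx":0,"dy":0,"dz":-0.002,"ax":0,"ay":0,"az":0},{"dx":0,"dy":0,"dz":-0.002,"ax":0,"ay":0,"az":0},{"dx":0,"dy":0,"dz":-0.002,"ax":0,"ay":0,"az":0},{"dx":0,"dy":0,"dz":-0.002,"ax":0,"ay":0,"az":0},{"dx":0,"dy":0,"dz":0,"ax":0,"ay":0,"az":0}]'
python3 -m inch '[{"dx":0,"dy":0,"dz":-0.001,"ax":0,"ay":0,"az":0},{"dx":0,"dy":0,"dz":-0.001,"ax":0,"ay":0,"az":0},{"dx":0,"dy":0,"dz":-0.001,"ax":0,"ay":0,"az":0},{"dx":0,"dy":0,"dz":-0.001,"ax":0,"ay":0,"az":0},{"dx":0,"dy":0,"dz":0,"ax":0,"ay":0,"az":0}]'
```

```text
time_s: 12.35
ee_pos: [0.5296, 0.2206, 0.3327]
ee_rot: [-0.0, 0.744, 0.668, -0.001]
force: [0.5, -1.1, -1.9]
width: 0.317
grip_force: 40.5
time_s: 12.85
ee_pos: [0.5297, 0.2207, 0.326]
ee_rot: [-0.0, 0.744, 0.668, -0.0]
force: [-0.3, 0.1, -2.6]
width: 0.317
grip_force: 40.5
time_s: 13.35
ee_pos: [0.5297, 0.2207, 0.322]
ee_rot: [-0.0, 0.744, 0.668, -0.0]
force: [-0.1, 0.6, -1.4]
width: 0.317
grip_force: 40.5
```

```bash
python3 -m inch '[{"dx":0,"dy":0,"dz":-0.0015,"ax":0,"ay":0,"az":0},{"dx":0,"dy":0,"dz":-0.0015,"ax":0,"ay":0,"az":0},{"dx":0,"dy":0,"dz":-0.0015,"ax":0,"ay":0,"az":0},{"dx":0,"dy":0,"dz":-0.0015,"ax":0,"ay":0,"az":0},{"dx":0,"dy":0,"dz":0,"ax":0,"ay":0,"az":0}]'
python3 -m inch '[{"dx":0,"dy":0,"dz":-0.001,"ax":0,"ay":0,"az":0},{"dx":0,"dy":0,"dz":-0.001,"ax":0,"ay":0,"az":0},{"dx":0,"dy":0,"dz":-0.001,"ax":0,"ay":0,"az":0},{"dx":0,"dy":0,"dz":0,"ax":0,"ay":0,"az":0},{"dx":0,"dy":0,"dz":0,"ax":0,"ay":0,"az":0}]'
```

```text
time_s: 13.85
ee_pos: [0.5297, 0.2207, 0.3159]
ee_rot: [-0.0, 0.744, 0.668, -0.0]
force: [0.1, 0.7, -2.7]
width: 0.321
grip_force: 40.5
time_s: 14.35
ee_pos: [0.5297, 0.2207, 0.3132]
ee_rot: [-0.0, 0.744, 0.668, -0.0]
force: [-0.5, 0.2, -2.1]
width: 0.315
grip_force: 40.5
```

```bash
python3 -m inch '[{"dx":0,"dy":0,"dz":-0.002,"ax":0,"ay":0,"az":0},{"dx":0,"dy":0,"dz":-0.002,"ax":0,"ay":0,"az":0},{"dx":0,"dy":0,"dz":-0.002,"ax":0,"ay":0,"az":0},{"dx":0,"dy":0,"dz":-0.002,"ax":0,"ay":0,"az":0},{"dx":0,"dy":0,"dz":0,"ax":0,"ay":0,"az":0}]'
python3 -m inch '[{"dx":0,"dy":0,"dz":-0.0015,"ax":0,"ay":0,"az":0},{"dx":0,"dy":0,"dz":-0.0015,"ax":0,"ay":0,"az":0},{"dx":0,"dy":0,"dz":-0.001,"ax":0,"ay":0,"az":0},{"dx":0,"dy":0,"dz":-0.001,"ax":0,"ay":0,"az":0},{"dx":0,"dy":0,"dz":0,"ax":0,"ay":0,"az":0}]'
python3 -m inch '[{"dx":0,"dy":0,"dz":-0.001,"ax":0,"ay":0,"az":0},{"dx":0,"dy":0,"dz":-0.001,"ax":0,"ay":0,"az":0},{"dx":0,"dy":0,"dz":-0.001,"ax":0,"ay":0,"az":0},{"dx":0,"dy":0,"dz":0,"ax":0,"ay":0,"az":0},{"dx":0,"dy":0,"dz":0,"ax":0,"ay":0,"az":0}]'
```

```text
time_s: 14.85
ee_pos: [0.5297, 0.2207, 0.3048]
ee_rot: [-0.0, 0.744, 0.668, -0.0]
force: [-0.4, 0.7, -2.3]
width: 0.319
grip_force: 40.5
time_s: 15.35
ee_pos: [0.5297, 0.2207, 0.3]
ee_rot: [-0.0, 0.744, 0.668, -0.0]
force: [1.0, 1.0, -2.8]
width: 0.318
grip_force: 40.5
time_s: 15.85
ee_pos: [0.5298, 0.2207, 0.2972]
ee_rot: [-0.0, 0.744, 0.668, -0.0]
force: [0.6, 0.1, -2.3]
width: 0.318
grip_force: 40.5
```

Now 1.5 mm per call towards the pin, then onto the trip.

```bash
python3 -m inch '[{"dx":0,"dy":0,"dz":-0.0007,"ax":0,"ay":0,"az":0},{"dx":0,"dy":0,"dz":-0.0007,"ax":0,"ay":0,"az":0},{"dx":0,"dy":0,"dz":-0.0006,"ax":0,"ay":0,"az":0},{"dx":0,"dy":0,"dz":0,"ax":0,"ay":0,"az":0},{"dx":0,"dy":0,"dz":0,"ax":0,"ay":0,"az":0}]'
python3 -m inch '[{"dx":0,"dy":0,"dz":-0.0005,"ax":0,"ay":0,"az":0},{"dx":0,"dy":0,"dz":-0.0005,"ax":0,"ay":0,"az":0},{"dx":0,"dy":0,"dz":-0.0005,"ax":0,"ay":0,"az":0},{"dx":0,"dy":0,"dz":0,"ax":0,"ay":0,"az":0},{"dx":0,"dy":0,"dz":0,"ax":0,"ay":0,"az":0}]'
```

```text
time_s: 16.35
ee_pos: [0.5298, 0.2207, 0.2954]
ee_rot: [0.0, 0.744, 0.668, 0.0]
force: [-1.2, -0.3, 4.1]
width: 0.313
grip_force: 41.2
time_s: 16.85
ee_pos: [0.5298, 0.2207, 0.2936]
ee_rot: [-0.0, 0.744, 0.668, 0.0]
force: [0.6, -0.3, 2.4]
width: 0.316
grip_force: 41.2
```

```bash
python3 -m inch '[{"dx":0,"dy":0,"dz":-0.0005,"ax":0,"ay":0,"az":0},{"dx":0,"dy":0,"dz":-0.0005,"ax":0,"ay":0,"az":0},{"dx":0,"dy":0,"dz":0,"ax":0,"ay":0,"az":0},{"dx":0,"dy":0,"dz":0,"ax":0,"ay":0,"az":0},{"dx":0,"dy":0,"dz":0,"ax":0,"ay":0,"az":0}]'
python3 -m inch '[{"dx":0,"dy":0,"dz":-0.0005,"ax":0,"ay":0,"az":0},{"dx":0,"dy":0,"dz":0,"ax":0,"ay":0,"az":0},{"dx":0,"dy":0,"dz":0,"ax":0,"ay":0,"az":0},{"dx":0,"dy":0,"dz":0,"ax":0,"ay":0,"az":0},{"dx":0,"dy":0,"dz":0,"ax":0,"ay":0,"az":0}]'
python3 - <<'E'
from h import *
c=shot('side'); P=cloud(c); z=P[...,2]; r=np.hypot(P[...,0]-.531,P[...,1]-.2205)
# sleeve surface heights
q=P[(c['range_z']>0)&(r>.016)&(r<.024)&(z>.05)&(z<.115)]; print(np.histogram(q[:,2],bins=np.arange(.05,.116,.005)))
cv2.imwrite('pics/c5.png',cv2.resize(c['img'][140:270,210:330],(500,540))[:,:,::-1])
E
```

```text
time_s: 17.35
ee_pos: [0.5297, 0.2207, 0.2926]
ee_rot: [-0.0, 0.744, 0.668, -0.0]
force: [-1.0, 0.1, -1.8]
width: 0.318
grip_force: 40.8
time_s: 17.85
ee_pos: [0.5297, 0.2207, 0.2922]
ee_rot: [-0.0, 0.744, 0.668, -0.0]
force: [-0.4, 0.1, -1.8]
width: 0.32
grip_force: 40.8
(array([ 4, 15,  3,  0, 17, 28, 33, 34, 34, 32, 67,  5,  1]), array([0.05 , 0.055, 0.06 , 0.065, 0.07 , 0.075, 0.08 , 0.085, 0.09 ,
       0.095, 0.1  , 0.105, 0.11 , 0.115]))
```

View pics/c5.png

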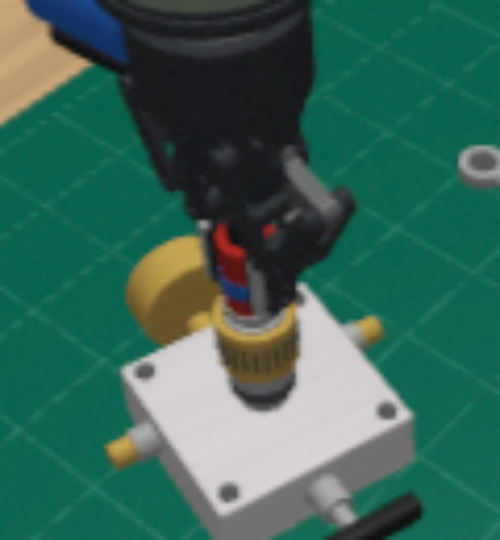

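```bash
python3 -m inch '[{"dx":0,"dy":0,"dz":0,"ax":0,"ay":0,"az":0},{"dx":0,"dy":0,"dz":0,"ax":0,"ay":0,"az":0},{"dx":0,"dy":0,"dz":0,"ax":0,"ay":0,"az":0},{"dx":0,"dy":0,"dz":0,"ax":0,"ay":0,"az":0},{"dx":0,"dy":0,"dz":0,"ax":0,"ay":0,"az":0}]' 0 40
python3 -m inch '[{"dx":0,"dy":0,"dz":0,"ax":0,"ay":0,"az":0},{"dx":0,"dy":0,"dz":0.02,"ax":0,"ay":0,"az":0},{"dx":0,"dy":0,"dz":0.04,"ax":0,"ay":0,"az":0},{"dx":0,"dy":0,"dz":0.045,"ax":0,"ay":0,"az":0},{"dx":0,"dy":0,"dz":0.045,"ax":0,"ay":0,"az":0}]' 0
python3 - <<'E'
from h import *
c=shot('side'); P=cloud(c); z=P[...,2]; r=np.hypot(P[...,0]-.531,P[...,1]-.2205); ok=c['range_z']>0
q=P[ok&(r>.016)&(r<.024)&(z>.05)&(z<.115)]; print(np.histogram(q[:,2],bins=np.arange(.05,.116,.005))[0])
q=P[ok&(r<.018)&(z>.12)&(z<.2)]; print('top (expect ~.1665)',np.percentile(q[:,2],[95,99]))
cv2.imwrite('pics/c6.png',cv2.resize(c['img'][140:270,210:330],(500,540))[:,:,::-1])
E
```

```text
time_s: 18.4
ee_pos: [0.5298, 0.2207, 0.2922]
ee_rot: [-0.0, 0.744, 0.668, 0.0]
force: [-1.0, 0.1, 0.2]
width: 1.0
grip_force: 0.0
time_s: 18.9
ee_pos: [0.5295, 0.2205, 0.444]
ee_rot: [-0.0, 0.744, 0.668, -0.0]
force: [0.0, -0.3, -0.1]
width: 0.996
grip_force: 0.0
[ 6 11  3  0 19 29 28 34 32 36 70  5  0]
top (expect ~.1665) [0.16770433 0.16868051]
```

View pics/c6.png

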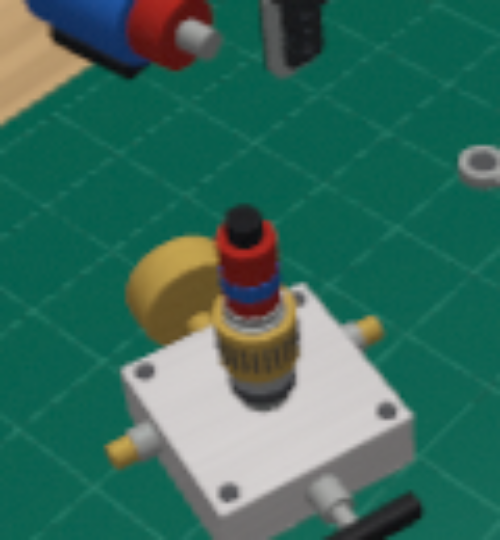

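The sensor stands upright in the coupler with the brass sleeve fully forward, and the gripper is clear of it.

```bash
python3 -c "
from bench import bot; print(bot.job_done())"
```

```text
the job is handed in; nothing more can be done
None
```

The job is handed in at about 19 s: the small red sensor is seated in the coupler with the sleeve fully forward (seen in the camera; I did not tug-test the lock), the gripper is clear, and nothing else was touched.

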